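# Pack the rind-care caddy for the ripening-room round

### The arm

A 6-joint arm with a two-finger parallel gripper is mounted at the origin on the work surface; the furniture and walls round the work are solid. World frame = base frame: x ahead of the robot, y to its left, z up, the work surface at z = 0. Lengths are in m, angles in degrees, forces in N, time in s.
With the tool pointing down it reaches from about 0.375 to 0.9 m from the base axis. Payload 3.1 kg.
Tool frame: the origin (TCP) lies between the finger pads; the fingertips stand 22 mm ahead of it and the grasp point (between the pads) lies 3 mm ahead of it; y points along the fingers, x is the direction in which the jaws open and shut, and the axes are right-handed (so a half turn about y gives the same grasp; the last joint's range is limited). The gripper opens to 87 mm and grips with 3 to 60 N. Pads are 19 mm wide; open, the fingers measure 117 mm over their backs; the gripper's body (75 mm by 190 mm) begins 51 mm behind the grasp point.
Start: joints at [63.799, 30.224, 82.088, -0, 67.689, -10.227], TCP at [0.172, 0.601, 0.245] pointing down, gripper open.
Joint ranges: [-176.69, 176.69], [-43.24, 126.21], [12.49, 139.97], [-82, 262], [0, 151.66], [-163.58, 163.58]. Speed limits (degrees/s): [159.86, 159.86, 180, 180, 180, 180].

### API

Orientations are given as a 3x3 rotation matrix whose columns are the frame's x, y, z axes.
In Python, from rig import bot, imaging, workorder gives the robot as it stands. The module is installed in compiled form; this text tells all that it offers.
- The arm moves only by the tool drive_tool, never from a script. Its argument "commands" is a list of rows, each an object of numbers: "dx", "dy", "dz": the shift along the tool's x, y, z normalised to -1 to 1, where 1 is 4 cm; "wx", "wy", "wz": the turn, a rotation vector about the tool's x, y, z normalised to -1 to 1, where 1 is pi/2 rad; "grip": the finger opening in mm, from 0 to 87. In form: [{"dx": .., "dy": .., "dz": .., "wx": .., "wy": .., "wz": .., "grip": ..}, ...]. A call has 1 to 8 rows; each row shifts and turns the commanded pose from where the row before left it, along the tool's axes as they then stand; what a row does not reach is not made up. A row lasts 1/8 s, in which the tool goes at most 62.5 mm and 10.7 degrees, less where a joint would pass 70% of its speed; a pose out of reach is approached as far as the arm can. A call with a number of a shift or a turn outside -1 to 1 is refused whole. A call with a gripper value outside its range is refused whole. The fingers move at their own pace and stop on an object; the grip force is fixed at half the most. Time passes only in rows, so rows that do not move let the fingers close. It gives the time, the measured TCP pose, the force and the opening at its end, in the units of the state.
- bot.read_state(): the state, without advancing time (a new reading comes with each control period).
- imaging.capture(name): name is "scene" or "top" or "wrist"; returns (picture, depth): 420x560x3 uint8, red, green, blue; 420x560 float32, m along the optical axis (not along the pixel's ray), 0 where there is no reading.
- imaging.get_calibration(name): a dict with "mtx" (3x3 intrinsics, pixels), "world_to_cam" (4x4, takes a point from world to camera coordinates). Camera axes: x right, y down, z forward; pixel columns grow to the right and rows downward; lengths in m; the calibration is good to about 2 mm. A picture is of the moment at which its call begins: read the wrist's pose just before it. get_calibration takes no time and is no camera call; for the wrist camera it gives the pose at the moment of the call.
- workorder.hand_in(): hands the job in, once; it reports no verdict.
The state is a dict: "time_s": time; "joint_positions": joint angles; "qvel": joint speeds; "tau": joint torques, N m; "position": TCP position; "tcp_rot": TCP orientation; "force": force on the tool from outside, world axes, zero at the start; "moment": the same for the moment, N m; "opening": opening from 0.0 (shut) to 1.0 (fully open).
Only numpy, scipy, OpenCV 4.12 (cv2) and the standard library are available. Lean on these libraries where they do the work, as an engineer would, in place of code of your own. Each camera call takes 0.05 s, during which the arm holds its last target. There are 200 camera calls.

### The job

Pack the steel caddy for the ripening-room round: stand the red-capped bottle upright in the red cup and the blue-capped bottle upright in the blue cup, lay the yellow pH meter flat in the yellow tray and the wooden rind brush, bristles down, in the green tray. Each must sit inside its own cup or tray, not on the lip, with the long things lying lengthwise. Leave the white-capped bottle and the blue scrubbing brush where they are.

Things in the scene. Friction and masses are not known exactly. Their poses are not given: they have to be found in the camera images.
- bottle_red_mid (a point): upright brown bottle with a paper label and a red cap, 48 mm diameter (straight-sided up to 68 mm), 107 mm tall, about 0.15 kg; point at its centre, half-way up (53 mm above its foot)
- bottle_blue_mid (a point): upright brown bottle with a paper label and a blue cap, 48 mm diameter (straight-sided up to 68 mm), 107 mm tall, about 0.15 kg; point at its centre, half-way up (53 mm above its foot)
- ph_meter_mid (a point): pH meter lying flat: slim yellow hand instrument with a black end, 34 mm wide (x), 177 mm long (y), 26 mm thick (z); point at its centre, 13 mm above its underside; its y axis runs along its length, +y to the black end; its balance point lies 22 mm from the centre on the yellow side (-y); 0.12 kg; take it across its width by the yellow body
- rind_brush_mid (a point): rind brush lying bristles down: wooden back, natural bristles, 43 mm wide (x), 125 mm long (y), 38 mm high (z), the wooden back is the top 16 mm; point at its centre, half-way up (19 mm above the bristle tips); its y axis runs along its length; 0.11 kg; take it across its width by the back
- cup_red: red plastic cup fixed in the caddy, open at the top: round inside, inner diameter 68 mm, outer 78 mm, rim 28 mm above the origin, inner floor 3 mm above the origin; origin at the centre of its underside (4 mm above the table), z up. A bottle stood in it has its centre 57 mm above this origin. The two cups may have changed places; the caddy's outer rim is 12 mm high
- cup_blue: blue plastic cup fixed in the caddy, open at the top: round inside, inner diameter 68 mm, outer 78 mm, rim 28 mm above the origin, inner floor 3 mm above the origin; origin at the centre of its underside (4 mm above the table), z up. A bottle stood in it has its centre 57 mm above this origin. The two cups may have changed places; the caddy's outer rim is 12 mm high
- tray_yellow: yellow plastic tray with a low lip, fixed in the caddy, long side along its x axis: outside 200 x 76 mm, inside 192 x 68, inner floor 3 mm and lip 9 mm above the origin; origin at the centre of its underside (4 mm above the table), z up. A pH meter lying in it has its centre 16 mm above this origin. The trays lie side by side, 81 mm apart, in either order; wire loop handles 42 mm high stand at the caddy's x ends, 108 mm from its middle
- tray_green: green plastic tray with a low lip, fixed in the caddy, long side along its x axis: outside 200 x 76 mm, inside 192 x 68, inner floor 3 mm and lip 9 mm above the origin; origin at the centre of its underside (4 mm above the table), z up. The rind brush lying in it has its centre 22 mm above this origin. The trays lie side by side, 81 mm apart, in either order; wire loop handles 42 mm high stand at the caddy's x ends, 108 mm from its middle
- bottle_white_mid (a point): does not belong in the caddy: upright brown bottle with a paper label and a white cap, 48 mm diameter (straight-sided up to 68 mm), 107 mm tall, about 0.15 kg; point at its centre, half-way up (53 mm above its foot)
- scrub_brush_mid (a point): does not belong in the caddy: scrubbing brush with a blue plastic back and white bristles, lying bristles down, 42 mm wide (x), 124 mm long (y), 38 mm high (z); point at its centre, half-way up (19 mm above the bristle tips)

How it is judged (in metres and radians):
At the end, for the whole second after the job is handed in: Each bottle in the cup of its colour, within 15 mm of its axis and 0.12 rad of upright. pH meter and brush flat on the floor of their trays, within 20 mm crosswise, 15 mm (brush 40) lengthwise and 0.25 rad of lengthwise. White-capped bottle and scrubbing brush within 25 mm of their starts (horizontal distance between bottle_red_mid and cup_red below 0.015 m and z of bottle_red_mid in the frame of cup_red between 0.05 and 0.0605 m and angle between each of bottle_red_mid, bottle_blue_mid's own z axis and vertical below 0.12 rad and horizontal distance between bottle_blue_mid and cup_blue below 0.015 m and z of bottle_blue_mid in the frame of cup_blue between 0.05 and 0.0605 m and x of ph_meter_mid in the frame of tray_yellow between -0.015 and 0.015 m and y of ph_meter_mid in the frame of tray_yellow between -0.02 and 0.02 m and z of ph_meter_mid in the frame of tray_yellow between 0.011 and 0.02 m and angle between each of ph_meter_mid, rind_brush_mid's own z axis and vertical below 0.08 rad and angle between the y axis of ph_meter_mid and the x axis of tray_yellow, either way round below 0.25 rad and x of rind_brush_mid in the frame of tray_green between -0.04 and 0.04 m and y of rind_brush_mid in the frame of tray_green between -0.02 and 0.02 m and z of rind_brush_mid in the frame of tray_green between 0.017 and 0.026 m and angle between the y axis of rind_brush_mid and the x axis of tray_green, either way round below 0.25 rad and distance of each of bottle_white_mid, scrub_brush_mid from where it was at the start of the episode below 0.025 m); the robot touches nothing.
It fails at once if the white-capped bottle or the blue scrubbing brush is moved more than 30 mm, lifted or knocked over (distance of any of bottle_white_mid, scrub_brush_mid from where it was at the start of the episode above 0.03 m or angle between any of bottle_white_mid, scrub_brush_mid's own z axis and vertical above 0.5 rad).
It also fails if it takes over 104 s, if anything falls off the work surface, if the arm or the gripper's body presses on something with over 40 N, if the wrist force passes 120 N, or if a joint passes its speed limit or range.

## Working session

There is one attempt and no reset: what is moved stays moved. The work goes in short steps, Python scripts to look and compute and a tool call to move; the robot and the scene stay as the last step left them, time stands still between calls to the robot, and variables do not carry over. Pictures are saved under pics/ and viewed, on a budget of 14 in all, crops included, one or two more only if the job needs it, and the job is handed in when it is done.

Besides the shell and the picture viewer there is one more tool, called as a command line: name --argument value ..., lists and objects as JSON in quotes. drive_tool: Moves the arm, as the interface text tells. Its arguments: {"type":"object","properties":{"commands":{"type":"array"}},"required":["commands"]}

```bash
mkdir -p pics; cat > h.py <<'E'
import numpy as np, cv2
from rig import bot, imaging, workorder
def snap(n,f):
    c=imaging.get_calibration(n); p,d=imaging.capture(n)
    np.savez('pics/'+f+'.npz',p=p,d=d,m=c['mtx'],w=c['world_to_cam'])
    cv2.imwrite('pics/'+f+'.png',p[:,:,::-1])
def load(f):
    z=np.load('pics/'+f+'.npz'); p,d,m,w=z['p'],z['d'],z['m'],np.linalg.inv(z['w'])
    v,u=np.mgrid[:420,:560]
    q=np.linalg.inv(m)@np.stack([u.ravel(),v.ravel(),np.ones(u.size)])*d.ravel()
    X=(w[:3,:3]@q+w[:3,3:]).T.reshape(420,560,3)
    return p,d,X
E
python3 - <<'E'
from h import *
snap('top','t0'); snap('scene','s0')
a=cv2.imread('pics/t0.png'); cv2.imwrite('pics/t0b.png',cv2.resize(a,(800,600)))
print({k:np.round(v,3) for k,v in bot.read_state().items()})
c=imaging.get_calibration('top');print(c)
E
```

```text
{'time_s': np.float64(0.1), 'joint_positions': array([ 6.3799e+01,  3.0273e+01,  8.2147e+01,  2.0000e-03,  6.7692e+01,
       -1.0229e+01]), 'qvel': array([-0.08 , -0.102, -0.122,  0.042, -0.002, -0.129]), 'tau': array([-1.0000e-03, -4.4099e+01, -1.7715e+01,  6.3000e-02,  5.3000e-02,
       -0.0000e+00]), 'position': array([0.172, 0.6  , 0.244]), 'tcp_rot': array([[ 0.275, -0.001, -0.961],
       [ 0.961, -0.002,  0.275],
       [-0.002, -1.   ,  0.   ]]), 'force': array([-0.458, -1.501, -0.576]), 'moment': array([ 0.011, -0.025, -0.   ]), 'opening': np.float64(0.998)}
{'mtx': array([[431.93667503,   0.        , 274.69828594],
       [  0.        , 431.93667503, 211.79556826],
       [  0.        ,   0.        ,   1.        ]]), 'world_to_cam': array([[ 0.00866254, -0.99990008, -0.01117134,  0.0031774 ],
       [-0.99440352, -0.00743749, -0.1053865 ,  0.52386949],
       [ 0.10529288,  0.01202173, -0.99436859,  1.15423855],
       [ 0.        ,  0.        ,  0.        ,  1.        ]])}
```

View pics/t0b.png

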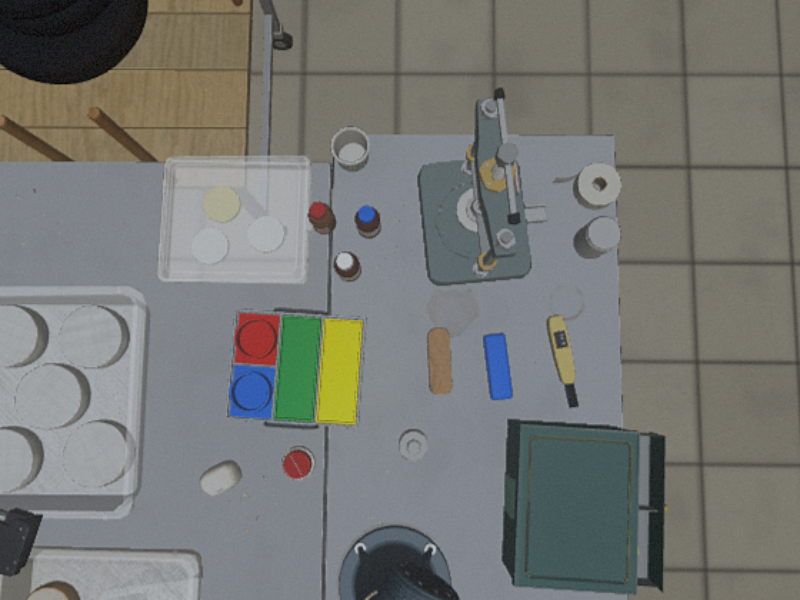

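View pics/s0.png

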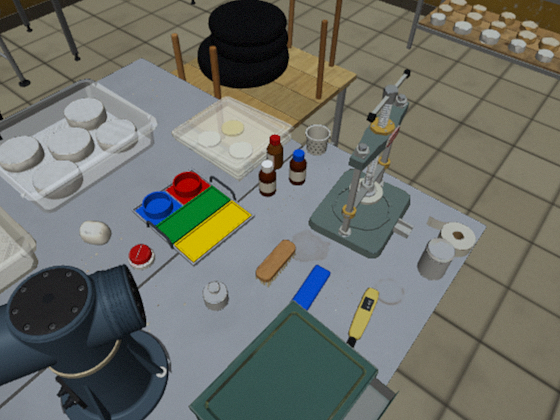

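The top view shows cups at the left of the caddy (red (257,338), blue (252,390) in 800-px coordinates), then the green tray, then yellow. The bottles are at red (320,212), blue (367,215) and white (347,262). The rind brush is at (440,360), the scrub brush at (497,366) and the meter at (563,360), black end toward the robot.

```bash
python3 - <<'E'
from h import *
p,d,X=load('t0'); hsv=cv2.cvtColor(p,cv2.COLOR_RGB2HSV).astype(int)
H,S,V=hsv[...,0],hsv[...,1],hsv[...,2]; s=.7
def rep(n,box,m,lo,hi,rect=True):
    k=np.zeros_like(m); x0,y0,x1,y1=[int(a*s) for a in box]; k[y0:y1,x0:x1]=1
    k=k&m&(d>0)&(X[...,2]>lo)&(X[...,2]<hi); P=X[k.astype(bool)]
    r=cv2.minAreaRect((P[:,:2]*1000).astype(np.float32))
    print(n,len(P),'mean',P.mean(0).round(4),'rect',np.round(r[0],1),np.round(r[1],1),round(r[2],1),'z',np.percentile(P[:,2],[5,50,95]).round(4))
sat=S>110; red=((H<8)|(H>172))&sat; blue=(H>100)&(H<130)&sat; yel=(H>18)&(H<35)&(S>90); gr=(H>45)&(H<85)&sat
al=np.ones_like(sat)
rep('capR',(300,195,340,240),red,.095,.13)
rep('capB',(350,195,390,240),blue,.095,.13)
rep('capW',(330,245,365,285),al,.095,.13)
rep('allR',(305,195,345,245),al,.06,.13)
rep('brush',(420,320,460,400),al,.025,.06)
rep('scrub',(475,325,520,405),al,.025,.06)
rep('meter',(540,305,590,415),al,.015,.06)
rep('meterY',(540,305,590,415),yel,.01,.06)
rep('green',(260,300,335,435),gr,-.02,.03)
rep('yellow',(310,300,375,435),yel,-.02,.03)
rep('cupR',(230,310,285,370),red,.026,.045)
rep('cupB',(225,362,280,425),blue,.026,.045)
rep('redpad',(230,305,285,370),red,-.02,.025)
rep('bluepad',(225,362,280,425),blue,-.02,.025)
rep('handle+',(255,290,345,325),al,.03,.06)
rep('handle-',(255,410,345,435),al,.03,.06)
rep('box',(495,415,670,600),al,.03,.5)
rep('dev',(410,80,560,300),al,.02,.6)
rep('polybox',(150,150,315,290),al,.02,.3)
rep('table',(460,400,500,440),al,-.1,.1)
E
```

```text
capR 91 mean [0.6844 0.1449 0.1071] rect [684.6 144.8] [25.7 26. ] 69.7 z [0.1035 0.107  0.1108]
capB 110 mean [0.6773 0.0564 0.1066] rect [678.9  56.3] [26.2 28.9] 88.9 z [0.1005 0.107  0.1107]
capW 117 mean [0.592  0.0953 0.1059] rect [592.2  95.4] [29.9 30.1] 27.0 z [0.1012 0.1063 0.1095]
allR 313 mean [0.6817 0.1478 0.084 ] rect [683.6 149. ] [85.3 52.6] 1.3 z [0.061  0.0783 0.1093]
brush 704 mean [ 0.4148 -0.0807  0.0375] rect [415.2 -81.1] [124.  42.] 2.8 z [0.0335 0.0376 0.0413]
scrub 725 mean [ 0.4055 -0.1898  0.0374] rect [ 405.8 -190.6] [123.6  42.8] 6.6 z [0.0333 0.0375 0.0411]
meter 678 mean [ 0.4261 -0.3163  0.0234] rect [ 416.8 -319.3] [175.8  35. ] 11.5 z [0.0176 0.0237 0.0281]
meterY 363 mean [ 0.4317 -0.3151  0.024 ] rect [ 437.6 -315.3] [128.   32.5] 11.0 z [0.0195 0.024  0.028 ]
green 1976 mean [0.3979 0.1908 0.0074] rect [398.8 190.4] [ 75.8 198. ] 86.6 z [0.003 0.007 0.013]
yellow 2043 mean [0.3929 0.1099 0.0075] rect [393.2 109.8] [ 76.6 201.5] 86.7 z [0.0031 0.0073 0.0131]
cupR 164 mean [0.4541 0.2708 0.0314] rect [454.6 270.6] [75.  76.9] 64.7 z [0.0273 0.0315
[... 238 characters left out ...]
0.0068] rect [352.9 277.5] [80. 98.] 86.9 z [0.0022 0.0063 0.0126]
handle+ 102 mean [0.5046 0.1938 0.0386] rect [503.7 206. ] [ 26.2 131.2] 10.6 z [0.0308 0.0395 0.0438]
handle- 92 mean [0.2925 0.2019 0.0395] rect [294.5 211.2] [117.2  21.7] 75.5 z [0.0317 0.0399 0.0453]
box 12688 mean [ 0.1704 -0.3188  0.1319] rect [ 169.9 -333.6] [268.3 265.2] 87.2 z [0.0769 0.1425 0.1465]
dev 7082 mean [ 0.6768 -0.1364  0.1498] rect [ 693.8 -184.5] [244.3 272.3] 4.8 z [0.0233 0.0874 0.3862]
polybox 9275 mean [0.6814 0.3109 0.0465] rect [683.6 306.6] [309.8 248.6] 88.9 z [0.034  0.0464 0.059 ]
table 781 mean [ 3.029e-01 -1.610e-01 -3.000e-04] rect [ 302.6 -161.2] [74.1 75.3] 0.2 z [-0.0039 -0.0004  0.0035]
```

```bash
cat >> h.py <<'E'
def plan(wps, step=.034, start=None):
    """wps: (x,y,z of grasp point, jaw angle deg). Prints rows: turn first, then shift."""
    s=bot.read_state(); R=s['tcp_rot']; p=np.array(s['position'])+R[:,1]*.003; f=np.degrees(np.arctan2(R[1,0],R[0,0]))
    print('t',round(s['time_s'],2),'grasp',p.round(4),'jaw',f.round(1),'op',round(87*s['opening'],1),'F',np.round(s['force'],1),'tilt',np.round(R[2,[0,2]],3))
    for x,y,z,g in wps:
        a=g-f
        if abs(a)>.3: k=int(np.ceil(abs(a)/9.5)); print(f'  turn {k} x wy={-a/90/k:.3f}')
        f=g; c,sn=np.cos(np.radians(f)),np.sin(np.radians(f)); v=np.array([x,y,z])-p
        k=max(1,int(np.ceil(np.linalg.norm(v)/step))); t=np.array([c*v[0]+sn*v[1],-v[2],-sn*v[0]+c*v[1]])/.04/k
        print(f'  {k} x dx={t[0]:.2f} dy={t[1]:.2f} dz={t[2]:.2f}'); p=np.array([x,y,z])
E
python3 - <<'E'
from h import *
plan([(.45,.25,.2,92.8),(.415,-.081,.15,92.8),(.415,-.081,.06,92.8)])
p,d,X=load('t0'); s=.7
# polybox edge near the red bottle
for v in (140,150,160,170): print(v,[tuple(X[v,u].round(3)) for u in range(206,240,3)])
E
```

```text
t 0.1 grasp [0.1717 0.6003 0.2407] jaw 74.0 op 86.8 F [-0.5 -1.5 -0.6] tilt [-0.002  0.   ]
  turn 2 x wy=-0.104
  14 x dx=-0.65 dy=0.07 dz=-0.47
  10 x dx=-0.82 dy=0.13 dz=0.13
  3 x dx=0.00 dy=0.75 dz=-0.00
140 [(np.float64(0.716), np.float64(0.196), np.float64(0.055)), (np.float64(0.715), np.float64(0.187), np.float64(0.059)), (np.float64(0.715), np.float64(0.179), np.float64(0.061)), (np.float64(0.715), np.float64(0.171), np.float64(0.058)), (np.float64(0.731), np.float64(0.171), np.float64(0.003)), (np.float64(0.731), np.float64(0.162), np.float64(0.004)), (np.float64(0.731), np.float64(0.154), np.float64(0.003)), (np.float64(0.733), np.float64(0.146), np.float64(-0.005)), (np.float64(0.732), np.float64(0.137), np.float64(-0.001)), (np.float64(0.732), np.float64(0.129), np.float64(-0.001)), (np.float64(0.732), np.float64(0.12), np.float64(-0.001)), (np.float64(0.732), np.float64(0.112), np.float64(-0.002))]
150 [(np.float64(0.688), np.float64(0.195), np.float64(0.056)), (np.float64(0.688), np.float64(0.187), np.float64(0.059)), (np.float64(0.687), np.float64(0.178), np.float64(0
[... 1259 characters left out ...]
t64(0.632), np.float64(0.193), np.float64(0.059)), (np.float64(0.633), np.float64(0.186), np.float64(0.057)), (np.float64(0.632), np.float64(0.177), np.float64(0.062)), (np.float64(0.634), np.float64(0.17), np.float64(0.052)), (np.float64(0.645), np.float64(0.17), np.float64(-0.0)), (np.float64(0.644), np.float64(0.161), np.float64(0.001)), (np.float64(0.645), np.float64(0.153), np.float64(-0.002)), (np.float64(0.645), np.float64(0.144), np.float64(0.001)), (np.float64(0.647), np.float64(0.137), np.float64(-0.012)), (np.float64(0.645), np.float64(0.127), np.float64(-0.001)), (np.float64(0.646), np.float64(0.119), np.float64(-0.004)), (np.float64(0.645), np.float64(0.11), np.float64(-0.001))]
```

drive_tool --commands '[{"wy":-0.104},{"wy":-0.104},{"dx":-0.65,"dy":0.07,"dz":-0.47},{"dx":-0.65,"dy":0.07,"dz":-0.47},{"dx":-0.65,"dy":0.07,"dz":-0.47},{"dx":-0.65,"dy":0.07,"dz":-0.47},{"dx":-0.65,"dy":0.07,"dz":-0.47},{"dx":-0.65,"dy":0.07,"dz":-0.47}]'

```text
schema error: expected keys dx, dy, dz, wx, wy, wz, grip
```

drive_tool --commands '[{"dx":-0.65,"dy":0.07,"dz":-0.47},{"dx":-0.65,"dy":0.07,"dz":-0.47},{"dx":-0.65,"dy":0.07,"dz":-0.47},{"dx":-0.65,"dy":0.07,"dz":-0.47},{"dx":-0.65,"dy":0.07,"dz":-0.47},{"dx":-0.65,"dy":0.07,"dz":-0.47},{"dx":-0.65,"dy":0.07,"dz":-0.47},{"dx":-0.65,"dy":0.07,"dz":-0.47}]'

```text
schema error: expected keys dx, dy, dz, wx, wy, wz, grip
```

drive_tool --commands '[{"dx":-0.82,"dy":0.13,"dz":0.13},{"dx":-0.82,"dy":0.13,"dz":0.13},{"dx":-0.82,"dy":0.13,"dz":0.13},{"dx":-0.82,"dy":0.13,"dz":0.13},{"dx":-0.82,"dy":0.13,"dz":0.13},{"dx":-0.82,"dy":0.13,"dz":0.13},{"dx":-0.82,"dy":0.13,"dz":0.13},{"dx":-0.82,"dy":0.13,"dz":0.13}]'

```text
schema error: expected keys dx, dy, dz, wx, wy, wz, grip
```

drive_tool --commands '[{"dx":-0.82,"dy":0.13,"dz":0.13},{"dx":-0.82,"dy":0.13,"dz":0.13},{}]'

```text
schema error: expected keys dx, dy, dz, wx, wy, wz, grip
```

```bash
python3 - <<'E'
from h import *
plan([(.415,-.081,.06,92.8),(.415,-.081,.030,92.8)])
snap('wrist','w1')
E
```

```text
t 0.1 grasp [0.1717 0.6003 0.2407] jaw 74.0 op 86.8 F [-0.5 -1.5 -0.6] tilt [-0.002  0.   ]
  turn 2 x wy=-0.104
  22 x dx=-0.79 dy=0.21 dz=-0.24
  1 x dx=0.00 dy=0.75 dz=-0.00
```

View pics/w1.png

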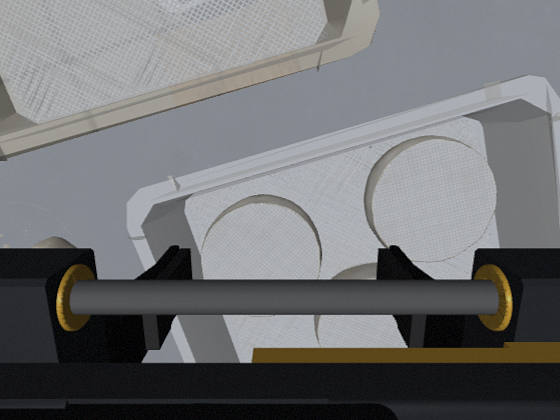

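The rows were refused because every key is required, so nothing has moved. The wrist picture shows only the cheese trays at the start pose. I'll resend with full rows.

drive_tool --commands '[{"dx":0,"dy":0,"dz":0,"wx":0,"wy":-0.104,"wz":0,"grip":87},{"dx":0,"dy":0,"dz":0,"wx":0,"wy":-0.104,"wz":0,"grip":87},{"dx":-0.65,"dy":0.07,"dz":-0.47,"wx":0,"wy":0,"wz":0,"grip":87},{"dx":-0.65,"dy":0.07,"dz":-0.47,"wx":0,"wy":0,"wz":0,"grip":87},{"dx":-0.65,"dy":0.07,"dz":-0.47,"wx":0,"wy":0,"wz":0,"grip":87},{"dx":-0.65,"dy":0.07,"dz":-0.47,"wx":0,"wy":0,"wz":0,"grip":87},{"dx":-0.65,"dy":0.07,"dz":-0.47,"wx":0,"wy":0,"wz":0,"grip":87},{"dx":-0.65,"dy":0.07,"dz":-0.47,"wx":0,"wy":0,"wz":0,"grip":87}]'

```text
time_s: 1.15
position: [0.2926, 0.4495, 0.2275]
tcp_rot: [[-0.048, -0.0, -0.999], [0.999, -0.0, -0.048], [-0.0, -1.0, 0.0]]
force: [0.0, 0.0, -0.0]
opening: 1.001
```

drive_tool --commands '[{"dx":-0.65,"dy":0.07,"dz":-0.47,"wx":0,"wy":0,"wz":0,"grip":87},{"dx":-0.65,"dy":0.07,"dz":-0.47,"wx":0,"wy":0,"wz":0,"grip":87},{"dx":-0.65,"dy":0.07,"dz":-0.47,"wx":0,"wy":0,"wz":0,"grip":87},{"dx":-0.65,"dy":0.07,"dz":-0.47,"wx":0,"wy":0,"wz":0,"grip":87},{"dx":-0.65,"dy":0.07,"dz":-0.47,"wx":0,"wy":0,"wz":0,"grip":87},{"dx":-0.65,"dy":0.07,"dz":-0.47,"wx":0,"wy":0,"wz":0,"grip":87},{"dx":-0.65,"dy":0.07,"dz":-0.47,"wx":0,"wy":0,"wz":0,"grip":87},{"dx":-0.65,"dy":0.07,"dz":-0.47,"wx":0,"wy":0,"wz":0,"grip":87}]'

```text
time_s: 2.15
position: [0.4528, 0.249, 0.2051]
tcp_rot: [[-0.048, -0.0, -0.999], [0.999, -0.0, -0.048], [-0.0, -1.0, 0.0]]
force: [-0.7, -0.4, 0.7]
opening: 0.999
```

drive_tool --commands '[{"dx":-0.82,"dy":0.13,"dz":0.13,"wx":0,"wy":0,"wz":0,"grip":87},{"dx":-0.82,"dy":0.13,"dz":0.13,"wx":0,"wy":0,"wz":0,"grip":87},{"dx":-0.82,"dy":0.13,"dz":0.13,"wx":0,"wy":0,"wz":0,"grip":87},{"dx":-0.82,"dy":0.13,"dz":0.13,"wx":0,"wy":0,"wz":0,"grip":87},{"dx":-0.82,"dy":0.13,"dz":0.13,"wx":0,"wy":0,"wz":0,"grip":87},{"dx":-0.82,"dy":0.13,"dz":0.13,"wx":0,"wy":0,"wz":0,"grip":87},{"dx":-0.82,"dy":0.13,"dz":0.13,"wx":0,"wy":0,"wz":0,"grip":87},{"dx":-0.82,"dy":0.13,"dz":0.13,"wx":0,"wy":0,"wz":0,"grip":87}]'

```text
time_s: 3.15
position: [0.4232, -0.0153, 0.1636]
tcp_rot: [[-0.048, 0.0, -0.999], [0.999, -0.0, -0.048], [-0.0, -1.0, -0.0]]
force: [0.8, 0.7, 0.7]
opening: 0.998
```

```bash
python3 - <<'E'
from h import *
plan([(.415,-.081,.12,92.8),(.415,-.081,.030,92.8)])
snap('wrist','w2')
E
```

```text
t 3.15 grasp [ 0.4232 -0.0153  0.1606] jaw 92.7 op 86.8 F [0.8 0.7 0.7] tilt [-0. -0.]
  3 x dx=-0.54 dy=0.34 dz=0.10
  3 x dx=0.00 dy=0.75 dz=-0.00
```

View pics/w2.png

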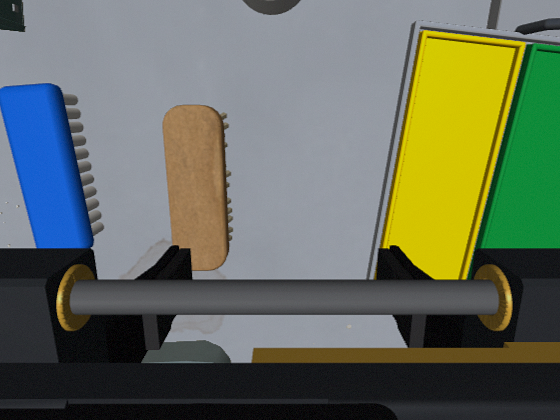

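The wrist view shows the brush at (197,188), the scrubbing brush to its left and the trays at right, which agrees with the top-camera estimates. I'll grasp the brush.

drive_tool --commands '[{"dx":-0.54,"dy":0.34,"dz":0.1,"wx":0,"wy":0,"wz":0,"grip":87},{"dx":-0.54,"dy":0.34,"dz":0.1,"wx":0,"wy":0,"wz":0,"grip":87},{"dx":-0.54,"dy":0.34,"dz":0.1,"wx":0,"wy":0,"wz":0,"grip":87},{"dx":0,"dy":0.75,"dz":0,"wx":0,"wy":0,"wz":0,"grip":87},{"dx":0,"dy":0.75,"dz":0,"wx":0,"wy":0,"wz":0,"grip":87},{"dx":0,"dy":0.75,"dz":0,"wx":0,"wy":0,"wz":0,"grip":87},{"dx":0,"dy":0,"dz":0,"wx":0,"wy":0,"wz":0,"grip":30},{"dx":0,"dy":0,"dz":0,"wx":0,"wy":0,"wz":0,"grip":30}]'

```text
time_s: 4.2
position: [0.4147, -0.0795, 0.0335]
tcp_rot: [[-0.048, 0.0, -0.999], [0.999, -0.0, -0.048], [-0.0, -1.0, -0.0]]
force: [-0.0, -0.7, 0.3]
opening: 0.853
```

drive_tool --commands '[{"dx":0,"dy":0,"dz":0,"wx":0,"wy":0,"wz":0,"grip":30},{"dx":0,"dy":0,"dz":0,"wx":0,"wy":0,"wz":0,"grip":30},{"dx":0,"dy":0,"dz":0,"wx":0,"wy":0,"wz":0,"grip":30},{"dx":0,"dy":0,"dz":0,"wx":0,"wy":0,"wz":0,"grip":30}]'

```text
time_s: 4.7
position: [0.4148, -0.0797, 0.0334]
tcp_rot: [[-0.048, 0.001, -0.999], [0.999, -0.001, -0.048], [-0.001, -1.0, -0.001]]
force: [0.1, 0.6, 5.8]
opening: 0.477
```

```bash
python3 - <<'E'
from h import *
plan([(.415,-.081,.11,92.8),(.3985,.1905,.11,86.5),(.3985,.1905,.0385,86.5)])
E
```

```text
t 4.7 grasp [ 0.4148 -0.0797  0.0304] jaw 92.7 op 41.5 F [0.1 0.6 5.8] tilt [-0.001 -0.001]
  3 x dx=-0.01 dy=-0.66 dz=-0.00
  turn 1 x wy=0.070
  9 x dx=0.75 dy=-0.00 dz=0.09
  3 x dx=0.00 dy=0.60 dz=0.00
```

drive_tool --commands '[{"dx":0,"dy":-0.66,"dz":0,"wx":0,"wy":0,"wz":0,"grip":30},{"dx":0,"dy":-0.66,"dz":0,"wx":0,"wy":0,"wz":0,"grip":30},{"dx":0,"dy":-0.66,"dz":0,"wx":0,"wy":0,"wz":0,"grip":30},{"dx":0,"dy":0,"dz":0,"wx":0,"wy":0.07,"wz":0,"grip":30}]'

```text
time_s: 5.2
position: [0.4152, -0.0798, 0.1137]
tcp_rot: [[0.065, 0.003, -0.998], [0.998, -0.002, 0.065], [-0.001, -1.0, -0.003]]
force: [0.7, -1.1, -1.1]
opening: 0.478
```

drive_tool --commands '[{"dx":0.75,"dy":0,"dz":0.09,"wx":0,"wy":0,"wz":0,"grip":30},{"dx":0.75,"dy":0,"dz":0.09,"wx":0,"wy":0,"wz":0,"grip":30},{"dx":0.75,"dy":0,"dz":0.09,"wx":0,"wy":0,"wz":0,"grip":30},{"dx":0.75,"dy":0,"dz":0.09,"wx":0,"wy":0,"wz":0,"grip":30},{"dx":0.75,"dy":0,"dz":0.09,"wx":0,"wy":0,"wz":0,"grip":30},{"dx":0.75,"dy":0,"dz":0.09,"wx":0,"wy":0,"wz":0,"grip":30},{"dx":0.75,"dy":0,"dz":0.09,"wx":0,"wy":0,"wz":0,"grip":30},{"dx":0.75,"dy":0,"dz":0.09,"wx":0,"wy":0,"wz":0,"grip":30}]'

```text
time_s: 6.2
position: [0.4, 0.1628, 0.112]
tcp_rot: [[0.062, -0.001, -0.998], [0.998, -0.0, 0.062], [-0.0, -1.0, 0.001]]
force: [0.6, 0.5, -0.6]
opening: 0.481
```

drive_tool --commands '[{"dx":0.75,"dy":0,"dz":0.09,"wx":0,"wy":0,"wz":0,"grip":30},{"dx":0,"dy":0,"dz":0,"wx":0,"wy":0,"wz":0,"grip":30}]'

```text
time_s: 6.45
position: [0.3983, 0.1933, 0.112]
tcp_rot: [[0.058, -0.0, -0.998], [0.998, -0.0, 0.058], [-0.0, -1.0, 0.0]]
force: [0.1, 0.3, -1.4]
opening: 0.482
```

```bash
python3 - <<'E'
from h import *
plan([(.3985,.1905,.0385,86.5)])
snap('wrist','w3')
E
```

```text
t 6.45 grasp [0.3983 0.1933 0.109 ] jaw 86.6 op 41.9 F [ 0.1  0.3 -1.4] tilt [-0.  0.]
  3 x dx=-0.02 dy=0.59 dz=-0.00
```

View pics/w3.png

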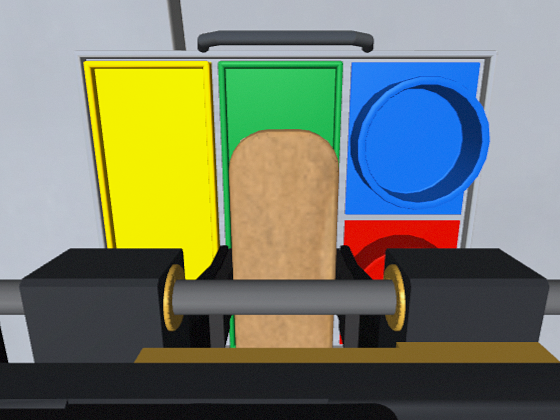

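The brush is held straight and centred over the green tray (285,200), with the cups to its right. The cup wall is close, so I'll release with a small opening.

drive_tool --commands '[{"dx":-0.06,"dy":0.59,"dz":0,"wx":0,"wy":0,"wz":0,"grip":30},{"dx":-0.06,"dy":0.59,"dz":0,"wx":0,"wy":0,"wz":0,"grip":30},{"dx":0,"dy":0.5,"dz":0,"wx":0,"wy":0,"wz":0,"grip":30},{"dx":0,"dy":0.07,"dz":0,"wx":0,"wy":0,"wz":0,"grip":30},{"dx":0,"dy":0,"dz":0,"wx":0,"wy":0,"wz":0,"grip":30}]'

```text
time_s: 7.12
position: [0.3986, 0.1866, 0.0423]
tcp_rot: [[0.063, -0.0, -0.998], [0.998, -0.0, 0.063], [-0.0, -1.0, 0.0]]
force: [-0.3, -0.2, -1.7]
opening: 0.478
```

drive_tool --commands '[{"dx":0,"dy":0,"dz":0,"wx":0,"wy":0,"wz":0,"grip":48},{"dx":0,"dy":0,"dz":0,"wx":0,"wy":0,"wz":0,"grip":48},{"dx":0,"dy":0,"dz":0,"wx":0,"wy":0,"wz":0,"grip":48},{"dx":0,"dy":-0.4,"dz":0,"wx":0,"wy":0,"wz":0,"grip":50},{"dx":0,"dy":-0.9,"dz":0,"wx":0,"wy":0,"wz":0,"grip":70},{"dx":0,"dy":-0.9,"dz":0,"wx":0,"wy":0,"wz":0,"grip":70},{"dx":0,"dy":-0.9,"dz":0,"wx":0,"wy":0,"wz":0,"grip":70}]'

```text
time_s: 8.0
position: [0.3982, 0.1872, 0.1674]
tcp_rot: [[0.062, 0.0, -0.998], [0.998, -0.0, 0.062], [-0.0, -1.0, -0.0]]
force: [1.3, 0.5, -0.4]
opening: 0.778
```

```bash
python3 - <<'E'
from h import *
plan([(.4385,-.3146,.13,101.5),(.4385,-.3146,.025,101.5)])
E
```

```text
t 8.0 grasp [0.3982 0.1872 0.1644] jaw 86.5 op 67.7 F [ 1.3  0.5 -0.4] tilt [-0. -0.]
  turn 2 x wy=-0.084
  15 x dx=-0.83 dy=0.06 dz=0.10
  4 x dx=0.00 dy=0.66 dz=-0.00
```

drive_tool --commands '[{"dx":0,"dy":0,"dz":0,"wx":0,"wy":-0.084,"wz":0,"grip":70},{"dx":0,"dy":0,"dz":0,"wx":0,"wy":-0.084,"wz":0,"grip":70},{"dx":-0.83,"dy":0.06,"dz":0.1,"wx":0,"wy":0,"wz":0,"grip":70},{"dx":-0.83,"dy":0.06,"dz":0.1,"wx":0,"wy":0,"wz":0,"grip":70},{"dx":-0.83,"dy":0.06,"dz":0.1,"wx":0,"wy":0,"wz":0,"grip":70},{"dx":-0.83,"dy":0.06,"dz":0.1,"wx":0,"wy":0,"wz":0,"grip":70},{"dx":-0.83,"dy":0.06,"dz":0.1,"wx":0,"wy":0,"wz":0,"grip":70},{"dx":-0.83,"dy":0.06,"dz":0.1,"wx":0,"wy":0,"wz":0,"grip":70}]'

```text
time_s: 9.0
position: [0.4149, -0.0138, 0.1519]
tcp_rot: [[-0.201, 0.0, -0.98], [0.98, -0.0, -0.201], [-0.0, -1.0, -0.0]]
force: [-0.0, 0.7, 0.1]
opening: 0.802
```

drive_tool --commands '[{"dx":-0.83,"dy":0.06,"dz":0.1,"wx":0,"wy":0,"wz":0,"grip":70},{"dx":-0.83,"dy":0.06,"dz":0.1,"wx":0,"wy":0,"wz":0,"grip":70},{"dx":-0.83,"dy":0.06,"dz":0.1,"wx":0,"wy":0,"wz":0,"grip":70},{"dx":-0.83,"dy":0.06,"dz":0.1,"wx":0,"wy":0,"wz":0,"grip":70},{"dx":-0.83,"dy":0.06,"dz":0.1,"wx":0,"wy":0,"wz":0,"grip":70},{"dx":-0.83,"dy":0.06,"dz":0.1,"wx":0,"wy":0,"wz":0,"grip":70},{"dx":-0.83,"dy":0.06,"dz":0.1,"wx":0,"wy":0,"wz":0,"grip":70},{"dx":-0.83,"dy":0.06,"dz":0.1,"wx":0,"wy":0,"wz":0,"grip":70}]'

```text
time_s: 10.0
position: [0.4367, -0.2803, 0.1326]
tcp_rot: [[-0.201, -0.0, -0.98], [0.98, 0.0, -0.201], [0.0, -1.0, 0.0]]
force: [0.3, 0.1, -0.5]
opening: 0.804
```

drive_tool --commands '[{"dx":-0.83,"dy":0.06,"dz":0.1,"wx":0,"wy":0,"wz":0,"grip":70},{"dx":0,"dy":0,"dz":0,"wx":0,"wy":0,"wz":0,"grip":70}]'

```text
time_s: 10.25
position: [0.4401, -0.3153, 0.1303]
tcp_rot: [[-0.198, 0.002, -0.98], [0.98, -0.002, -0.198], [-0.002, -1.0, -0.001]]
force: [0.1, 0.7, 0.8]
opening: 0.804
```

```bash
python3 - <<'E'
from h import *
plan([(.4385,-.3146,.025,101.5)])
snap('wrist','w4')
E
```

```text
t 10.25 grasp [ 0.4401 -0.3153  0.1273] jaw 101.4 op 69.9 F [0.1 0.7 0.8] tilt [-0.002 -0.001]
  4 x dx=0.01 dy=0.64 dz=0.01
```

View pics/w4.png

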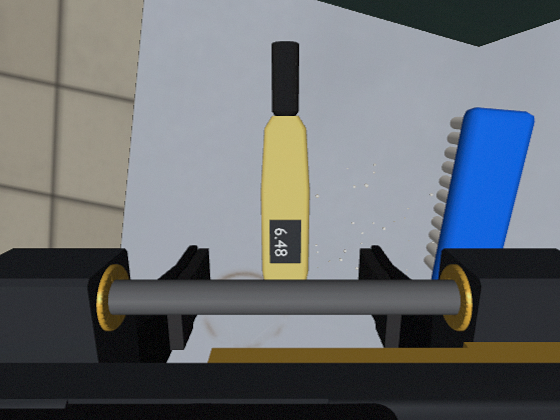

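The meter lies straight between the jaws (285,160), with the black end up in the picture (toward the robot). I'll descend and grip.

drive_tool --commands '[{"dx":0,"dy":0.64,"dz":0,"wx":0,"wy":0,"wz":0,"grip":70},{"dx":0,"dy":0.64,"dz":0,"wx":0,"wy":0,"wz":0,"grip":70},{"dx":0,"dy":0.64,"dz":0,"wx":0,"wy":0,"wz":0,"grip":70},{"dx":0,"dy":0.64,"dz":0,"wx":0,"wy":0,"wz":0,"grip":70},{"dx":0,"dy":0,"dz":0,"wx":0,"wy":0,"wz":0,"grip":20},{"dx":0,"dy":0,"dz":0,"wx":0,"wy":0,"wz":0,"grip":20},{"dx":0,"dy":0,"dz":0,"wx":0,"wy":0,"wz":0,"grip":20},{"dx":0,"dy":0,"dz":0,"wx":0,"wy":0,"wz":0,"grip":20}]'

```text
time_s: 11.3
position: [0.44, -0.313, 0.0287]
tcp_rot: [[-0.201, 0.001, -0.98], [0.98, -0.001, -0.201], [-0.001, -1.0, -0.001]]
force: [-0.6, 0.5, 0.8]
opening: 0.434
```

drive_tool --commands '[{"dx":0,"dy":0,"dz":0,"wx":0,"wy":0,"wz":0,"grip":20},{"dx":0,"dy":-0.8,"dz":0,"wx":0,"wy":0,"wz":0,"grip":20},{"dx":0,"dy":-0.8,"dz":0,"wx":0,"wy":0,"wz":0,"grip":20},{"dx":0,"dy":-0.8,"dz":0,"wx":0,"wy":0,"wz":0,"grip":20},{"dx":0,"dy":0,"dz":0,"wx":0,"wy":0,"wz":0,"grip":20}]'

```text
time_s: 11.92
position: [0.4406, -0.3138, 0.1259]
tcp_rot: [[-0.2, 0.004, -0.98], [0.98, -0.004, -0.201], [-0.004, -1.0, -0.003]]
force: [-0.6, -0.3, -0.9]
opening: 0.388
```

```bash
python3 - <<'E'
from h import *
plan([(.415,.1085,.12,86.5),(.415,.1085,.032,86.5)])
snap('wrist','w5'); 
p,d,X=load('w5'); hsv=cv2.cvtColor(p,cv2.COLOR_RGB2HSV).astype(int)
# black tip + yellow: everything near grasp height in centre columns above the finger bar
for v in range(0,240,20):
    r=[(u,X[v,u].round(4)) for u in (265,285,305) if d[v,u]>0]; print(v,[(u,list(map(float,x)),p[v,u].tolist()) for u,x in r][1:2])
E
```

```text
t 11.93 grasp [ 0.4406 -0.3138  0.1229] jaw 101.6 op 33.8 F [-0.6 -0.3 -0.9] tilt [-0.004 -0.003]
  turn 2 x wy=0.084
  13 x dx=0.81 dy=0.01 dz=0.10
  3 x dx=0.00 dy=0.73 dz=0.00
0 [(285, [0.3324, -0.336, 0.1186], [35, 34, 39])]
20 [(285, [0.3386, -0.3347, 0.1179], [35, 33, 37])]
40 [(285, [0.3453, -0.3333, 0.1185], [35, 37, 41])]
60 [(285, [0.3519, -0.332, 0.1179], [34, 35, 36])]
80 [(285, [0.3588, -0.3306, 0.1179], [36, 37, 40])]
100 [(285, [0.3659, -0.3291, 0.1197], [36, 38, 39])]
120 [(285, [0.3731, -0.3276, 0.1187], [222, 209, 125])]
140 [(285, [0.3803, -0.3261, 0.121], [222, 208, 126])]
160 [(285, [0.3878, -0.3246, 0.1209], [222, 209, 126])]
180 [(285, [0.3955, -0.323, 0.1213], [223, 210, 126])]
200 [(285, [0.4035, -0.3214, 0.121], [223, 210, 127])]
220 [(285, [0.4113, -0.3198, 0.1224], [223, 210, 126])]
```

View pics/w5.png

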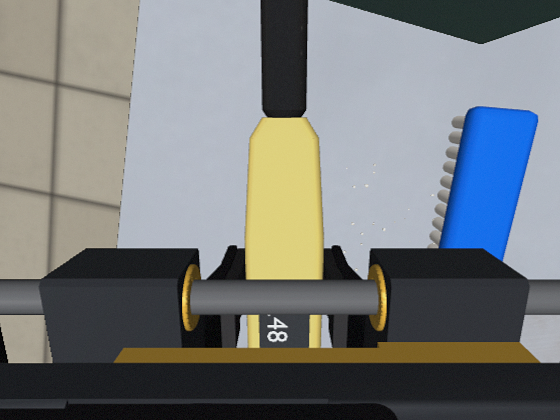

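drive_tool --commands '[{"dx":0,"dy":0,"dz":0,"wx":0,"wy":0.084,"wz":0,"grip":20},{"dx":0,"dy":0,"dz":0,"wx":0,"wy":0.084,"wz":0,"grip":20},{"dx":0.81,"dy":0.01,"dz":0.1,"wx":0,"wy":0,"wz":0,"grip":20},{"dx":0.81,"dy":0.01,"dz":0.1,"wx":0,"wy":0,"wz":0,"grip":20},{"dx":0.81,"dy":0.01,"dz":0.1,"wx":0,"wy":0,"wz":0,"grip":20},{"dx":0.81,"dy":0.01,"dz":0.1,"wx":0,"wy":0,"wz":0,"grip":20},{"dx":0.81,"dy":0.01,"dz":0.1,"wx":0,"wy":0,"wz":0,"grip":20},{"dx":0.81,"dy":0.01,"dz":0.1,"wx":0,"wy":0,"wz":0,"grip":20}]'

```text
time_s: 12.98
position: [0.4266, -0.1157, 0.1201]
tcp_rot: [[0.062, -0.003, -0.998], [0.998, 0.002, 0.062], [0.001, -1.0, 0.003]]
force: [0.4, 0.7, -1.0]
opening: 0.386
```

drive_tool --commands '[{"dx":0.81,"dy":0.01,"dz":0.1,"wx":0,"wy":0,"wz":0,"grip":20},{"dx":0.81,"dy":0.01,"dz":0.1,"wx":0,"wy":0,"wz":0,"grip":20},{"dx":0.81,"dy":0.01,"dz":0.1,"wx":0,"wy":0,"wz":0,"grip":20},{"dx":0.81,"dy":0.01,"dz":0.1,"wx":0,"wy":0,"wz":0,"grip":20},{"dx":0.81,"dy":0.01,"dz":0.1,"wx":0,"wy":0,"wz":0,"grip":20},{"dx":0.81,"dy":0.01,"dz":0.1,"wx":0,"wy":0,"wz":0,"grip":20},{"dx":0.81,"dy":0.01,"dz":0.1,"wx":0,"wy":0,"wz":0,"grip":20},{"dx":0,"dy":0,"dz":0,"wx":0,"wy":0,"wz":0,"grip":20}]'

```text
time_s: 13.98
position: [0.4123, 0.1124, 0.1174]
tcp_rot: [[0.058, -0.003, -0.998], [0.998, 0.0, 0.058], [-0.0, -1.0, 0.003]]
force: [0.1, -0.4, -2.7]
opening: 0.389
```

```bash
python3 - <<'E'
from h import *
plan([(.4172,.1083,.06,86.5),(.4172,.1083,.0335,86.5)])
snap('wrist','w6'); snap('top','t6')
E
```

```text
t 13.97 grasp [0.4122 0.1124 0.1144] jaw 86.7 op 33.8 F [ 0.1 -0.4 -2.7] tilt [-0.     0.003]
  2 x dx=-0.05 dy=0.68 dz=-0.07
  1 x dx=0.00 dy=0.66 dz=0.00
```

View pics/w6.png

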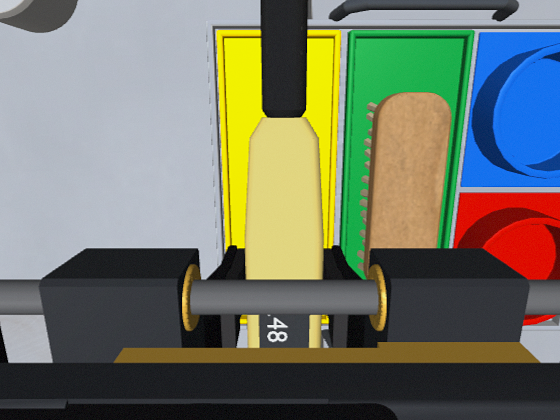

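The brush lies inside the green tray (410,185), and the meter is over the yellow tray (285,170). I'll lower it.

drive_tool --commands '[{"dx":-0.05,"dy":0.68,"dz":-0.07,"wx":0,"wy":0,"wz":0,"grip":20},{"dx":-0.05,"dy":0.68,"dz":-0.07,"wx":0,"wy":0,"wz":0,"grip":20},{"dx":0,"dy":0.46,"dz":0,"wx":0,"wy":0,"wz":0,"grip":20},{"dx":0,"dy":0.18,"dz":0,"wx":0,"wy":0,"wz":0,"grip":20},{"dx":0,"dy":0,"dz":0,"wx":0,"wy":0,"wz":0,"grip":20}]'

```text
time_s: 14.7
position: [0.419, 0.1059, 0.0382]
tcp_rot: [[0.063, -0.001, -0.998], [0.998, -0.0, 0.063], [-0.0, -1.0, 0.001]]
force: [0.2, -0.2, -1.0]
opening: 0.387
```

```bash
python3 - <<'E'
from h import *
plan([(.4172,.1083,.0335,86.5)])
snap('top','t7')
p,d,X=load('t7'); hsv=cv2.cvtColor(p,cv2.COLOR_RGB2HSV).astype(int)
print('held')
E
```

```text
t 14.7 grasp [0.419  0.1059 0.0352] jaw 86.4 op 33.7 F [ 0.2 -0.2 -1. ] tilt [-0.     0.001]
  1 x dx=0.06 dy=0.04 dz=0.05
held
```

drive_tool --commands '[{"dx":0.06,"dy":0.05,"dz":0.04,"wx":0,"wy":0,"wz":0,"grip":20},{"dx":0,"dy":0,"dz":0,"wx":0,"wy":0,"wz":0,"grip":20},{"dx":0,"dy":0,"dz":0,"wx":0,"wy":0,"wz":0,"grip":44},{"dx":0,"dy":0,"dz":0,"wx":0,"wy":0,"wz":0,"grip":44},{"dx":0,"dy":0,"dz":0,"wx":0,"wy":0,"wz":0,"grip":44},{"dx":0,"dy":-0.4,"dz":0,"wx":0,"wy":0,"wz":0,"grip":46},{"dx":0,"dy":-0.9,"dz":0,"wx":0,"wy":0,"wz":0,"grip":80},{"dx":0,"dy":-0.9,"dz":0,"wx":0,"wy":0,"wz":0,"grip":80}]'

```text
time_s: 15.75
position: [0.4173, 0.109, 0.1253]
tcp_rot: [[0.062, -0.001, -0.998], [0.998, 0.0, 0.062], [-0.0, -1.0, 0.001]]
force: [1.4, 0.1, 0.4]
opening: 0.674
```

drive_tool --commands '[{"dx":0,"dy":-0.9,"dz":0,"wx":0,"wy":0,"wz":0,"grip":80},{"dx":0,"dy":-0.9,"dz":0,"wx":0,"wy":0,"wz":0,"grip":80},{"dx":0,"dy":0,"dz":0,"wx":0,"wy":0,"wz":0,"grip":80}]'

```text
time_s: 16.12
position: [0.4193, 0.1091, 0.1988]
tcp_rot: [[0.062, 0.007, -0.998], [0.998, -0.0, 0.062], [0.0, -1.0, -0.007]]
force: [0.7, -0.2, -0.1]
opening: 0.907
```

```bash
python3 - <<'E'
from h import *
plan([(.60,.13,.21,0),(.6845,.144,.21,0),(.6845,.144,.062,0)])
E
```

```text
t 16.12 grasp [0.4193 0.1091 0.1958] jaw 86.5 op 78.9 F [ 0.7 -0.2 -0.1] tilt [ 0.    -0.007]
  turn 10 x wy=0.096
  6 x dx=0.75 dy=-0.06 dz=0.09
  3 x dx=0.70 dy=-0.00 dz=0.12
  5 x dx=0.00 dy=0.74 dz=0.00
```

drive_tool --commands '[{"dx":0,"dy":0,"dz":0,"wx":0,"wy":0.107,"wz":0,"grip":80},{"dx":0,"dy":0,"dz":0,"wx":0,"wy":0.107,"wz":0,"grip":80},{"dx":0,"dy":0,"dz":0,"wx":0,"wy":0.107,"wz":0,"grip":80},{"dx":0,"dy":0,"dz":0,"wx":0,"wy":0.107,"wz":0,"grip":80},{"dx":0,"dy":0,"dz":0,"wx":0,"wy":0.107,"wz":0,"grip":80},{"dx":0,"dy":0,"dz":0,"wx":0,"wy":0.107,"wz":0,"grip":80},{"dx":0,"dy":0,"dz":0,"wx":0,"wy":0.107,"wz":0,"grip":80},{"dx":0,"dy":0,"dz":0,"wx":0,"wy":0.107,"wz":0,"grip":80}]'

```text
time_s: 17.12
position: [0.4167, 0.109, 0.1952]
tcp_rot: [[0.987, -0.003, -0.158], [0.158, -0.0, 0.987], [-0.003, -1.0, 0.0]]
force: [-0.4, -0.1, 0.3]
opening: 0.918
```

drive_tool --commands '[{"dx":0,"dy":0,"dz":0,"wx":0,"wy":0.105,"wz":0,"grip":87},{"dx":0.75,"dy":-0.06,"dz":0.09,"wx":0,"wy":0,"wz":0,"grip":87},{"dx":0.75,"dy":-0.06,"dz":0.09,"wx":0,"wy":0,"wz":0,"grip":87},{"dx":0.75,"dy":-0.06,"dz":0.09,"wx":0,"wy":0,"wz":0,"grip":87},{"dx":0.75,"dy":-0.06,"dz":0.09,"wx":0,"wy":0,"wz":0,"grip":87},{"dx":0.75,"dy":-0.06,"dz":0.09,"wx":0,"wy":0,"wz":0,"grip":87},{"dx":0.75,"dy":-0.06,"dz":0.09,"wx":0,"wy":0,"wz":0,"grip":87}]'

```text
time_s: 18.0
position: [0.5976, 0.1305, 0.2089]
tcp_rot: [[1.0, -0.004, 0.001], [-0.001, -0.0, 1.0], [-0.004, -1.0, -0.0]]
force: [-0.1, -0.3, -0.5]
opening: 1.0
```

drive_tool --commands '[{"dx":0.7,"dy":0,"dz":0.12,"wx":0,"wy":0,"wz":0,"grip":87},{"dx":0.7,"dy":0,"dz":0.12,"wx":0,"wy":0,"wz":0,"grip":87},{"dx":0.7,"dy":0,"dz":0.12,"wx":0,"wy":0,"wz":0,"grip":87},{"dx":0,"dy":0,"dz":0,"wx":0,"wy":0,"wz":0,"grip":87}]'

```text
time_s: 18.5
position: [0.6824, 0.1448, 0.2085]
tcp_rot: [[1.0, -0.002, 0.001], [-0.001, -0.0, 1.0], [-0.002, -1.0, -0.0]]
force: [-0.6, -0.1, -0.7]
opening: 0.998
```

```bash
python3 - <<'E'
from h import *
plan([(.6845,.144,.062,0)])
snap('wrist','w8')
E
```

```text
t 18.5 grasp [0.6824 0.1448 0.2055] jaw -0.0 op 86.8 F [-0.6 -0.1 -0.7] tilt [-0.002 -0.   ]
  5 x dx=0.01 dy=0.72 dz=-0.00
```

View pics/w8.png

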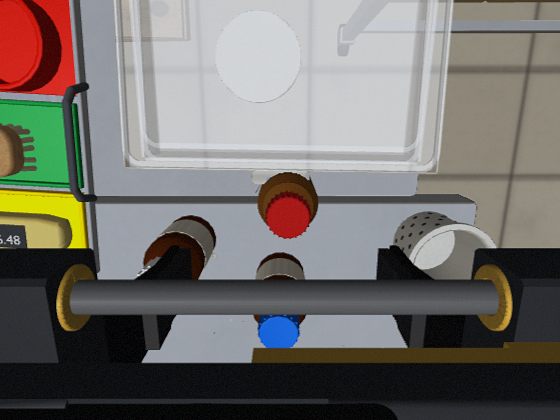

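Red cap at (288,212), white bottle at (180,250), blue at (280,320) and the perforated basket at right (440,245). The basket height needs checking before I descend.

```bash
python3 - <<'E'
from h import *
p,d,X=load('t0'); k=X[90:122,228:262].reshape(-1,3); k=k[k[:,2]>.03]
print('basket',k.min(0),k.max(0))
p,d,X=load('w8'); hsv=cv2.cvtColor(p,cv2.COLOR_RGB2HSV).astype(int)
H,S=hsv[...,0],hsv[...,1]
for n,m,b in (('R',((H<8)|(H>172))&(S>150),(170,245,250,330)),('B',(H>100)&(H<130)&(S>120),(310,352,240,310))):
    q=X[b[0]:b[1],b[2]:b[3]][m[b[0]:b[1],b[2]:b[3]]]; q=q[q[:,2]>.103]; print(n,len(q),q.mean(0),(q.min(0)+q.max(0))/2)
plan([(.6845,.144,.066,0)])
E
```

```text
basket [ 0.39937704 -0.00680259  0.03020395] [0.85536234 0.12894113 1.20298283]
R 1466 [0.68342186 0.14683075 0.10831904] [0.68331812 0.17256632 0.22589431]
B 1148 [0.6765523  0.05898439 0.10751443] [0.67644464 0.12889669 0.22593622]
t 18.55 grasp [0.6808 0.1447 0.2055] jaw -0.0 op 87.4 F [-0.6  0.3  0.1] tilt [-0.004 -0.   ]
  5 x dx=0.02 dy=0.70 dz=-0.00
```

```bash
python3 - <<'E'
from h import *
p,d,X=load('t0'); k=X[88:122,228:264].reshape(-1,3); k=k[(k[:,2]>.03)&(k[:,2]<.3)]
print('basket',len(k),np.percentile(k,[1,5,50,95,99],axis=0).round(3))
E
```

```text
basket 373 [[0.785 0.055 0.031]
 [0.788 0.06  0.032]
 [0.834 0.094 0.063]
 [0.854 0.124 0.069]
 [0.858 0.128 0.071]]
```

drive_tool --commands '[{"dx":0.02,"dy":0.7,"dz":0,"wx":0,"wy":0,"wz":0,"grip":87},{"dx":0.02,"dy":0.7,"dz":0,"wx":0,"wy":0,"wz":0,"grip":87},{"dx":0.02,"dy":0.7,"dz":0,"wx":0,"wy":0,"wz":0,"grip":87},{"dx":0,"dy":0.7,"dz":0,"wx":0,"wy":0,"wz":0,"grip":87},{"dx":0,"dy":0.7,"dz":0,"wx":0,"wy":0,"wz":0,"grip":87},{"dx":0,"dy":0,"dz":0,"wx":0,"wy":0,"wz":0,"grip":36},{"dx":0,"dy":0,"dz":0,"wx":0,"wy":0,"wz":0,"grip":36},{"dx":0,"dy":0,"dz":0,"wx":0,"wy":0,"wz":0,"grip":36}]'

```text
time_s: 19.55
position: [0.6849, 0.1449, 0.0727]
tcp_rot: [[1.0, 0.003, 0.001], [-0.001, 0.0, 1.0], [0.003, -1.0, 0.0]]
force: [-0.3, 1.5, 0.5]
opening: 0.741
```

drive_tool --commands '[{"dx":0,"dy":0,"dz":0,"wx":0,"wy":0,"wz":0,"grip":36},{"dx":0,"dy":0,"dz":0,"wx":0,"wy":0,"wz":0,"grip":36},{"dx":0,"dy":0,"dz":0,"wx":0,"wy":0,"wz":0,"grip":36}]'

```text
time_s: 19.92
position: [0.6847, 0.1448, 0.0719]
tcp_rot: [[1.0, 0.001, 0.001], [-0.001, 0.0, 1.0], [0.001, -1.0, 0.0]]
force: [-0.7, 0.4, 4.4]
opening: 0.547
```

```bash
python3 - <<'E'
from h import *
plan([(.684,.1447,.166,0),(.4542,.2705,.166,0),(.4542,.2705,.075,0)])
E
```

```text
t 19.93 grasp [0.6847 0.1448 0.0689] jaw -0.0 op 47.6 F [-0.7  0.4  4.4] tilt [0.001 0.   ]
  3 x dx=-0.01 dy=-0.81 dz=-0.00
  8 x dx=-0.72 dy=-0.00 dz=0.39
  3 x dx=0.00 dy=0.76 dz=0.00
```

drive_tool --commands '[{"dx":0,"dy":-0.81,"dz":0,"wx":0,"wy":0,"wz":0,"grip":36},{"dx":0,"dy":-0.81,"dz":0,"wx":0,"wy":0,"wz":0,"grip":36},{"dx":0,"dy":-0.81,"dz":0,"wx":0,"wy":0,"wz":0,"grip":36},{"dx":0,"dy":0,"dz":0,"wx":0,"wy":0,"wz":0,"grip":36}]'

```text
time_s: 20.42
position: [0.6858, 0.145, 0.1706]
tcp_rot: [[1.0, 0.006, 0.001], [-0.001, 0.0, 1.0], [0.006, -1.0, 0.0]]
force: [0.1, -0.2, -2.1]
opening: 0.546
```

drive_tool --commands '[{"dx":-0.72,"dy":0,"dz":0.39,"wx":0,"wy":0,"wz":0,"grip":36},{"dx":-0.72,"dy":0,"dz":0.39,"wx":0,"wy":0,"wz":0,"grip":36},{"dx":-0.72,"dy":0,"dz":0.39,"wx":0,"wy":0,"wz":0,"grip":36},{"dx":-0.72,"dy":0,"dz":0.39,"wx":0,"wy":0,"wz":0,"grip":36},{"dx":-0.72,"dy":0,"dz":0.39,"wx":0,"wy":0,"wz":0,"grip":36},{"dx":-0.72,"dy":0,"dz":0.39,"wx":0,"wy":0,"wz":0,"grip":36},{"dx":-0.72,"dy":0,"dz":0.39,"wx":0,"wy":0,"wz":0,"grip":36},{"dx":-0.72,"dy":0,"dz":0.39,"wx":0,"wy":0,"wz":0,"grip":36}]'

```text
time_s: 21.42
position: [0.4515, 0.2698, 0.1662]
tcp_rot: [[1.0, -0.004, 0.001], [-0.001, -0.001, 1.0], [-0.004, -1.0, -0.001]]
force: [0.5, 0.3, -2.3]
opening: 0.543
```

drive_tool --commands '[{"dx":0,"dy":0,"dz":0,"wx":0,"wy":0,"wz":0,"grip":36},{"dx":0,"dy":0,"dz":0,"wx":0,"wy":0,"wz":0,"grip":36}]'

```text
time_s: 21.68
position: [0.454, 0.2696, 0.1672]
tcp_rot: [[1.0, -0.001, 0.0], [-0.0, -0.001, 1.0], [-0.001, -1.0, -0.001]]
force: [-0.1, -0.0, -1.9]
opening: 0.544
```

```bash
python3 - <<'E'
from h import *
plan([(.4542,.2705,.077,0)])
snap('wrist','w9')
E
```

```text
t 21.68 grasp [0.454  0.2696 0.1642] jaw -0.0 op 47.3 F [-0.1 -0.  -1.9] tilt [-0.001 -0.001]
  3 x dx=0.00 dy=0.73 dz=0.01
```

View pics/w9.png

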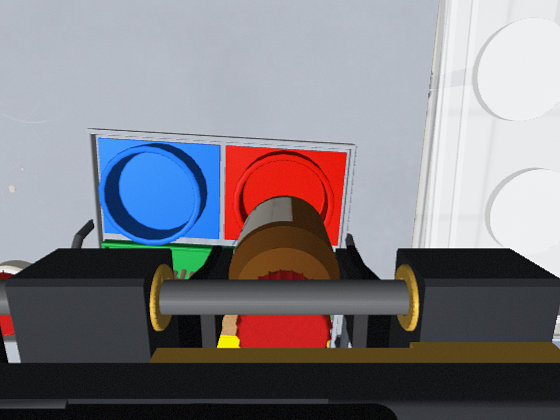

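The bottle hangs upright above the red cup (285,190). Lowering it.

drive_tool --commands '[{"dx":0,"dy":0.73,"dz":0.01,"wx":0,"wy":0,"wz":0,"grip":36},{"dx":0,"dy":0.73,"dz":0.01,"wx":0,"wy":0,"wz":0,"grip":36},{"dx":0,"dy":0.5,"dz":0,"wx":0,"wy":0,"wz":0,"grip":36},{"dx":0,"dy":0.2,"dz":0,"wx":0,"wy":0,"wz":0,"grip":36},{"dx":0,"dy":0,"dz":0,"wx":0,"wy":0,"wz":0,"grip":36}]'

```text
time_s: 22.35
position: [0.4544, 0.2702, 0.0813]
tcp_rot: [[1.0, -0.0, 0.002], [-0.002, -0.0, 1.0], [-0.0, -1.0, -0.0]]
force: [-0.6, -0.2, -2.8]
opening: 0.547
```

```bash
python3 - <<'E'
from h import *
plan([(.4542,.2705,.077,0)])
E
```

```text
t 22.35 grasp [0.4544 0.2702 0.0783] jaw -0.1 op 47.6 F [-0.6 -0.2 -2.8] tilt [-0. -0.]
  1 x dx=-0.00 dy=0.03 dz=0.01
```

drive_tool --commands '[{"dx":0,"dy":0.05,"dz":0,"wx":0,"wy":0,"wz":0,"grip":36},{"dx":0,"dy":0,"dz":0,"wx":0,"wy":0,"wz":0,"grip":36},{"dx":0,"dy":0,"dz":0,"wx":0,"wy":0,"wz":0,"grip":60},{"dx":0,"dy":0,"dz":0,"wx":0,"wy":0,"wz":0,"grip":60},{"dx":0,"dy":0,"dz":0,"wx":0,"wy":0,"wz":0,"grip":60},{"dx":0,"dy":-0.6,"dz":0,"wx":0,"wy":0,"wz":0,"grip":65},{"dx":0,"dy":-0.9,"dz":0,"wx":0,"wy":0,"wz":0,"grip":70},{"dx":0,"dy":-0.9,"dz":0,"wx":0,"wy":0,"wz":0,"grip":87}]'

```text
time_s: 23.35
position: [0.4536, 0.2705, 0.1766]
tcp_rot: [[1.0, -0.001, 0.001], [-0.001, -0.0, 1.0], [-0.001, -1.0, -0.0]]
force: [0.5, -0.6, 0.1]
opening: 0.849
```

drive_tool --commands '[{"dx":0,"dy":-0.9,"dz":0,"wx":0,"wy":0,"wz":0,"grip":87},{"dx":0,"dy":0,"dz":0,"wx":0,"wy":0,"wz":0,"grip":87}]'

```text
time_s: 23.6
position: [0.4556, 0.2713, 0.2147]
tcp_rot: [[1.0, 0.007, 0.001], [-0.001, 0.002, 1.0], [0.007, -1.0, 0.002]]
force: [-0.0, -0.7, 0.6]
opening: 0.981
```

```bash
python3 - <<'E'
from h import *
plan([(.677,.057,.21,90),(.677,.057,.067,90)])
snap('top','t9'); p,d,X=load('t9')
hsv=cv2.cvtColor(p,cv2.COLOR_RGB2HSV).astype(int); H,S=hsv[...,0],hsv[...,1]
k=(H>100)&(H<130)&(S>110)&(X[...,2]>.1)&(X[...,2]<.13); k[:,290:]=0; print('B',k.sum(),X[k].mean(0))
E
```

```text
t 23.6 grasp [0.4557 0.2714 0.2117] jaw -0.0 op 85.4 F [-0.  -0.7  0.6] tilt [0.007 0.002]
  turn 10 x wy=-0.100
  10 x dx=-0.54 dy=0.00 dz=-0.55
  5 x dx=0.00 dy=0.71 dz=0.00
B 104 [0.67768215 0.05640698 0.10709532]
```

drive_tool --commands '[{"dx":0.55,"dy":0,"dz":-0.54,"wx":0,"wy":0,"wz":0,"grip":72},{"dx":0.55,"dy":0,"dz":-0.54,"wx":0,"wy":0,"wz":0,"grip":72},{"dx":0.55,"dy":0,"dz":-0.54,"wx":0,"wy":0,"wz":0,"grip":72},{"dx":0.55,"dy":0,"dz":-0.54,"wx":0,"wy":0,"wz":0,"grip":72},{"dx":0.55,"dy":0,"dz":-0.54,"wx":0,"wy":0,"wz":0,"grip":72},{"dx":0.55,"dy":0,"dz":-0.54,"wx":0,"wy":0,"wz":0,"grip":72},{"dx":0.55,"dy":0,"dz":-0.54,"wx":0,"wy":0,"wz":0,"grip":72},{"dx":0.55,"dy":0,"dz":-0.54,"wx":0,"wy":0,"wz":0,"grip":72}]'

```text
time_s: 24.65
position: [0.6292, 0.0969, 0.2095]
tcp_rot: [[1.0, -0.004, 0.001], [-0.001, 0.0, 1.0], [-0.004, -1.0, 0.0]]
force: [-0.3, -0.6, -0.6]
opening: 0.829
```

drive_tool --commands '[{"dx":0.55,"dy":0,"dz":-0.54,"wx":0,"wy":0,"wz":0,"grip":72},{"dx":0.55,"dy":0,"dz":-0.54,"wx":0,"wy":0,"wz":0,"grip":72},{"dx":0,"dy":0,"dz":0,"wx":0,"wy":0,"wz":0,"grip":72},{"dx":0,"dy":0,"dz":0,"wx":0,"wy":0,"wz":0,"grip":72}]'

```text
time_s: 25.15
position: [0.6721, 0.055, 0.2101]
tcp_rot: [[1.0, -0.004, 0.001], [-0.001, 0.001, 1.0], [-0.004, -1.0, 0.001]]
force: [0.3, -0.1, 0.6]
opening: 0.828
```

```bash
python3 - <<'E'
from h import *
plan([(.677,.057,.067,0)])
snap('wrist','w10')
E
```

```text
t 25.15 grasp [0.6721 0.055  0.2071] jaw -0.0 op 72.0 F [ 0.3 -0.1  0.6] tilt [-0.004  0.001]
  5 x dx=0.02 dy=0.70 dz=0.01
```

View pics/w10.png

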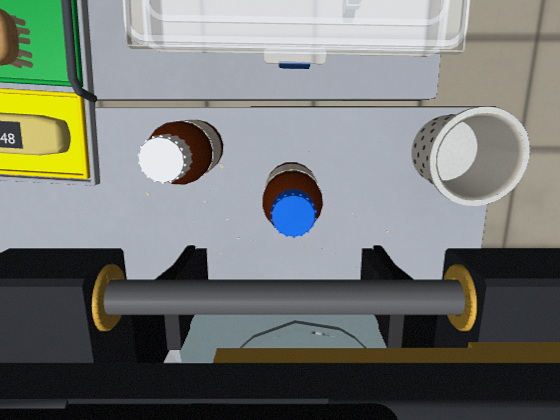

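The blue cap (293,213) lies a few millimetres +x of the jaw centre, and the white bottle (170,155) is clear. Descending.

drive_tool --commands '[{"dx":0.06,"dy":0.7,"dz":0.03,"wx":0,"wy":0,"wz":0,"grip":72},{"dx":0.05,"dy":0.7,"dz":0.02,"wx":0,"wy":0,"wz":0,"grip":72},{"dx":0,"dy":0.7,"dz":0,"wx":0,"wy":0,"wz":0,"grip":72},{"dx":0,"dy":0.7,"dz":0,"wx":0,"wy":0,"wz":0,"grip":72},{"dx":0,"dy":0.7,"dz":0,"wx":0,"wy":0,"wz":0,"grip":72},{"dx":0,"dy":0,"dz":0,"wx":0,"wy":0,"wz":0,"grip":36},{"dx":0,"dy":0,"dz":0,"wx":0,"wy":0,"wz":0,"grip":36},{"dx":0,"dy":0,"dz":0,"wx":0,"wy":0,"wz":0,"grip":36}]'

```text
time_s: 26.2
position: [0.679, 0.0567, 0.0735]
tcp_rot: [[1.0, 0.003, 0.0], [-0.0, -0.0, 1.0], [0.003, -1.0, -0.0]]
force: [-0.0, 0.5, 0.1]
opening: 0.57
```

drive_tool --commands '[{"dx":0,"dy":0,"dz":0,"wx":0,"wy":0,"wz":0,"grip":36},{"dx":0,"dy":0,"dz":0,"wx":0,"wy":0,"wz":0,"grip":36},{"dx":0,"dy":0,"dz":0,"wx":0,"wy":0,"wz":0,"grip":36}]'

```text
time_s: 26.58
position: [0.6787, 0.0565, 0.0734]
tcp_rot: [[1.0, 0.002, 0.001], [-0.001, 0.0, 1.0], [0.002, -1.0, 0.0]]
force: [-1.8, 0.4, 6.0]
opening: 0.536
```

```bash
python3 - <<'E'
from h import *
plan([(.677,.057,.2,0),(.5,.2,.2,0),(.353,.277,.2,0),(.353,.277,.078,0)])
E
```

```text
t 26.57 grasp [0.6787 0.0565 0.0704] jaw -0.0 op 46.6 F [-1.8  0.4  6. ] tilt [0.002 0.   ]
  4 x dx=-0.01 dy=-0.81 dz=0.00
  7 x dx=-0.63 dy=-0.00 dz=0.51
  5 x dx=-0.74 dy=-0.00 dz=0.39
  4 x dx=0.00 dy=0.76 dz=0.00
```

drive_tool --commands '[{"dx":0,"dy":-0.81,"dz":0,"wx":0,"wy":0,"wz":0,"grip":36},{"dx":0,"dy":-0.81,"dz":0,"wx":0,"wy":0,"wz":0,"grip":36},{"dx":0,"dy":-0.81,"dz":0,"wx":0,"wy":0,"wz":0,"grip":36},{"dx":0,"dy":-0.81,"dz":0,"wx":0,"wy":0,"wz":0,"grip":36},{"dx":0,"dy":0,"dz":0,"wx":0,"wy":0,"wz":0,"grip":36}]'

```text
time_s: 27.2
position: [0.6799, 0.0562, 0.2042]
tcp_rot: [[1.0, 0.007, 0.001], [-0.001, -0.001, 1.0], [0.007, -1.0, -0.001]]
force: [-0.5, 1.1, -1.3]
opening: 0.538
```

drive_tool --commands '[{"dx":-0.68,"dy":0,"dz":0.46,"wx":0,"wy":0,"wz":0,"grip":36},{"dx":-0.68,"dy":0,"dz":0.46,"wx":0,"wy":0,"wz":0,"grip":36},{"dx":-0.68,"dy":0,"dz":0.46,"wx":0,"wy":0,"wz":0,"grip":36},{"dx":-0.68,"dy":0,"dz":0.46,"wx":0,"wy":0,"wz":0,"grip":36},{"dx":-0.68,"dy":0,"dz":0.46,"wx":0,"wy":0,"wz":0,"grip":36},{"dx":-0.68,"dy":0,"dz":0.46,"wx":0,"wy":0,"wz":0,"grip":36},{"dx":-0.68,"dy":0,"dz":0.46,"wx":0,"wy":0,"wz":0,"grip":36},{"dx":-0.68,"dy":0,"dz":0.46,"wx":0,"wy":0,"wz":0,"grip":36}]'

```text
time_s: 28.2
position: [0.4585, 0.204, 0.1996]
tcp_rot: [[1.0, -0.003, 0.001], [-0.001, -0.001, 1.0], [-0.003, -1.0, -0.001]]
force: [0.3, 0.7, -2.4]
opening: 0.535
```

drive_tool --commands '[{"dx":-0.68,"dy":0,"dz":0.46,"wx":0,"wy":0,"wz":0,"grip":36},{"dx":-0.68,"dy":0,"dz":0.46,"wx":0,"wy":0,"wz":0,"grip":36},{"dx":-0.68,"dy":0,"dz":0.46,"wx":0,"wy":0,"wz":0,"grip":36},{"dx":-0.67,"dy":0,"dz":0.45,"wx":0,"wy":0,"wz":0,"grip":36},{"dx":0,"dy":0,"dz":0,"wx":0,"wy":0,"wz":0,"grip":36},{"dx":0,"dy":0,"dz":0,"wx":0,"wy":0,"wz":0,"grip":36}]'

```text
time_s: 28.95
position: [0.3525, 0.2769, 0.2007]
tcp_rot: [[1.0, -0.0, 0.0], [-0.0, -0.001, 1.0], [-0.0, -1.0, -0.001]]
force: [0.5, -0.2, -1.4]
opening: 0.541
```

```bash
python3 - <<'E'
from h import *
plan([(.353,.277,.078,0)])
snap('wrist','w11')
E
```

```text
t 28.95 grasp [0.3525 0.2769 0.1977] jaw -0.0 op 47.0 F [ 0.5 -0.2 -1.4] tilt [-0.    -0.001]
  4 x dx=0.00 dy=0.75 dz=0.00
```

View pics/w11.png

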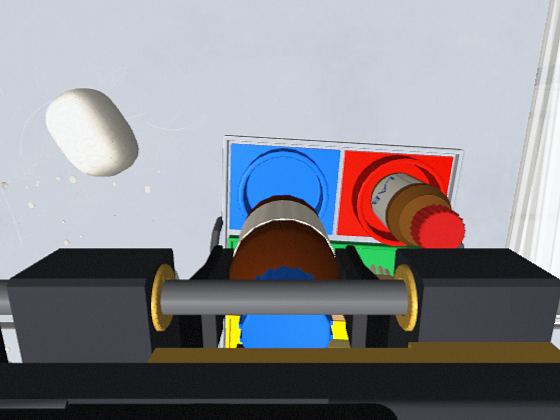

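The red bottle stands in its cup (400,195), and the blue bottle is lined up over the blue cup (285,180). Lowering it.

drive_tool --commands '[{"dx":0,"dy":0.75,"dz":0,"wx":0,"wy":0,"wz":0,"grip":36},{"dx":0,"dy":0.75,"dz":0,"wx":0,"wy":0,"wz":0,"grip":36},{"dx":0,"dy":0.75,"dz":0,"wx":0,"wy":0,"wz":0,"grip":36},{"dx":0,"dy":0.55,"dz":0,"wx":0,"wy":0,"wz":0,"grip":36},{"dx":0,"dy":0.16,"dz":0,"wx":0,"wy":0,"wz":0,"grip":36},{"dx":0,"dy":0,"dz":0,"wx":0,"wy":0,"wz":0,"grip":36},{"dx":0,"dy":0,"dz":0,"wx":0,"wy":0,"wz":0,"grip":36}]'

```text
time_s: 29.88
position: [0.3531, 0.2772, 0.0836]
tcp_rot: [[1.0, 0.002, 0.001], [-0.001, 0.001, 1.0], [0.002, -1.0, 0.001]]
force: [0.8, 0.7, -1.5]
opening: 0.539
```

```bash
python3 - <<'E'
from h import *
plan([(.353,.277,.078,0)])
E
```

```text
t 29.88 grasp [0.3531 0.2773 0.0806] jaw -0.1 op 46.9 F [ 0.8  0.7 -1.5] tilt [0.002 0.001]
  1 x dx=-0.00 dy=0.07 dz=-0.01
```

drive_tool --commands '[{"dx":0,"dy":0.07,"dz":0,"wx":0,"wy":0,"wz":0,"grip":36},{"dx":0,"dy":0,"dz":0,"wx":0,"wy":0,"wz":0,"grip":36},{"dx":0,"dy":0,"dz":0,"wx":0,"wy":0,"wz":0,"grip":60},{"dx":0,"dy":0,"dz":0,"wx":0,"wy":0,"wz":0,"grip":60},{"dx":0,"dy":0,"dz":0,"wx":0,"wy":0,"wz":0,"grip":60},{"dx":0,"dy":-0.6,"dz":0,"wx":0,"wy":0,"wz":0,"grip":65},{"dx":0,"dy":-0.9,"dz":0,"wx":0,"wy":0,"wz":0,"grip":70},{"dx":0,"dy":-0.9,"dz":0,"wx":0,"wy":0,"wz":0,"grip":70}]'

```text
time_s: 30.88
position: [0.352, 0.2769, 0.177]
tcp_rot: [[1.0, -0.001, 0.001], [-0.001, -0.0, 1.0], [-0.001, -1.0, -0.0]]
force: [0.2, -0.5, -0.5]
opening: 0.797
```

drive_tool --commands '[{"dx":0,"dy":-0.9,"dz":0,"wx":0,"wy":0,"wz":0,"grip":70},{"dx":0.2,"dy":-0.6,"dz":0.9,"wx":0,"wy":0,"wz":0,"grip":70},{"dx":0,"dy":0,"dz":0.9,"wx":0,"wy":0,"wz":0,"grip":70},{"dx":0,"dy":0,"dz":0.9,"wx":0,"wy":0,"wz":0,"grip":70},{"dx":0,"dy":0,"dz":0.9,"wx":0,"wy":0,"wz":0,"grip":70},{"dx":0,"dy":0,"dz":0.9,"wx":0,"wy":0,"wz":0,"grip":70},{"dx":0,"dy":0,"dz":0.9,"wx":0,"wy":0,"wz":0,"grip":70},{"dx":0,"dy":0,"dz":0,"wx":0,"wy":0,"wz":0,"grip":70}]'

```text
time_s: 31.88
position: [0.3602, 0.4951, 0.2358]
tcp_rot: [[1.0, 0.001, -0.002], [0.002, 0.001, 1.0], [0.001, -1.0, 0.001]]
force: [-0.4, -1.1, 0.4]
opening: 0.804
```

```bash
python3 - <<'E'
from h import *
plan([])
snap('top','t12'); p,d,X=load('t12')
cv2.imwrite('pics/t12c.png',cv2.resize(p[120:330,120:450,::-1],None,fx=2.4,fy=2.4,interpolation=cv2.INTER_CUBIC))
hsv=cv2.cvtColor(p,cv2.COLOR_RGB2HSV).astype(int); H,S,V=hsv[...,0],hsv[...,1],hsv[...,2]; s=.7
red=((H<8)|(H>172))&(S>110); blue=(H>100)&(H<130)&(S>110); al=S>=0
def rep(n,box,m,lo,hi):
    k=np.zeros_like(al); x0,y0,x1,y1=[int(a*s) for a in box]; k[y0:y1,x0:x1]=1
    k&=m&(X[...,2]>lo)&(X[...,2]<hi); P=X[k]
    if len(P): r=cv2.minAreaRect((P[:,:2]*1000).astype(np.float32)); print(n,len(P),P.mean(0).round(4),np.round(r[0],1),np.round(r[1],1),round(r[2],1))
rep('capR',(225,290,300,370),red,.1,.13); rep('capB',(215,350,300,430),blue,.1,.13); rep('capW',(330,245,365,285),al,.095,.13)
rep('scrub',(475,325,520,405),al,.025,.06)
rep('brush',(272,305,325,430),al,.03,.08)
rep('meter',(322,305,368,430),al,.021,.06)
rep('cupR',(230,300,290,372),red,.024,.045); rep('cupB',(220,360,285,430),blue,.024,.045)
E
```

```text
t 31.88 grasp [0.3602 0.4951 0.2328] jaw 0.1 op 70.0 F [-0.4 -1.1  0.4] tilt [0.001 0.001]
capR 114 [0.4551 0.2712 0.1132] [455.1 271.4] [28.  27.6] 1.3
capB 121 [0.3529 0.276  0.113 ] [353.  276.9] [28.8 29.3] 62.3
capW 119 [0.5916 0.0951 0.1066] [592.   95.2] [29.5 30.1] 27.8
scrub 725 [ 0.4053 -0.1899  0.0374] [ 406.  -190.8] [123.5  42.8] 6.5
brush 901 [0.4011 0.1867 0.0432] [399.7 193.4] [ 95.4 222.6] 86.8
meter 677 [0.4047 0.1093 0.0299] [407.4 108.6] [202.2  48.3] 5.7
cupR 154 [0.4533 0.2663 0.0308] [454.7 269.7] [74.  77.1] 80.2
cupB 160 [0.3549 0.2738 0.031 ] [353.  277.4] [75.4 75.6] 3.1
```

View pics/t12c.png

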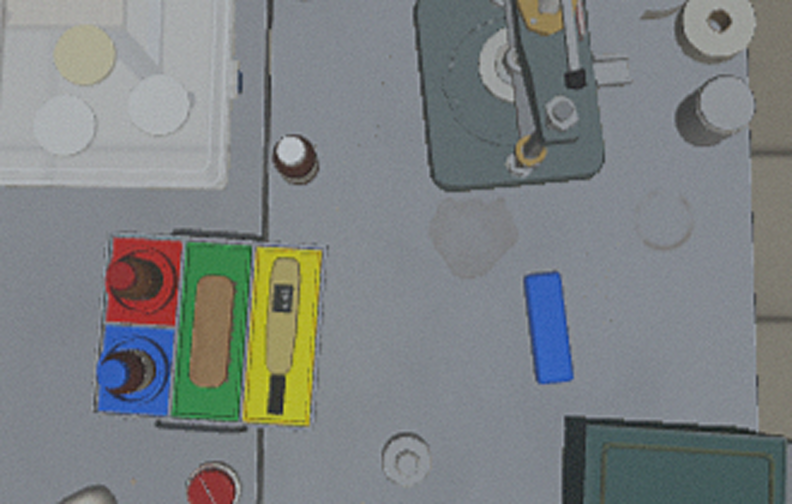

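In the crop, both caps sit over their cups ((125,277) and (113,377)). The brush lies at (212,331) in green and the meter at (282,336) in yellow, about equally far from both tray ends. The white bottle and scrubbing brush have not moved. Handing in.

```bash
python3 -c "
from rig import workorder; print(workorder.hand_in())"
```

```text
the job is handed in; nothing more can be done
None
```

All four items are in the caddy, and I handed the job in at about 32 s of the 104 s allowed. The rind brush went into the green tray, the pH meter into the yellow tray, and the red- and blue-capped bottles into their own cups. The hand-in gives no verdict, so the figures below are from my last top-camera picture.

- **Bottles:** both caps are within about 2 mm of their cup axes and about 113 mm above the table, which fits a bottle standing upright on the cup floor.
- **pH meter and brush:** by eye in the last picture, both lie lengthwise inside their trays, and the meter is about equally far from both tray ends. Their automatic outline fits were spoiled by the caddy handles and neighbouring parts, so I have no exact offsets for these two. The measured heights fit lying flat, though the meter reads about 3 mm low.
- **White-capped bottle and scrubbing brush:** each is within 1 mm of its starting place.
- **Forces:** the contact forces reported after each move stayed below about 6 N.

My first set of move rows was refused because keys were missing. Nothing moved and no robot time was lost.

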